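# Seat and clamp a metallographic specimen in the stage insert

### The arm

A 6-joint arm with a two-finger parallel gripper is mounted at the origin on the work surface. World frame = base frame: x ahead of the robot, y to its left, z up, the work surface at z = 0. Lengths are in mm, angles in rad, forces in N, time in s.
With the tool pointing down it reaches from about 300 to 950 mm from the base axis. Payload 3.1 kg.
Tool frame: the origin (TCP) lies midway between the tips of the shut fingers; the grasp point (between the pads) lies 19 mm behind it; y points along the fingers, z is the direction in which the jaws open and shut, and the axes are right-handed (so a half turn about y gives the same grasp; the last joint's range is limited). The gripper opens to 85 mm and grips with 20 to 120 N. Pads are 22 mm wide; open, the fingers measure 114 mm over their backs; the gripper's body (76 mm by 85 mm) begins 54 mm behind the grasp point. The pads swing forward as they close: fully open they stand 13 mm farther back than shut.
Start: joints at [-1.378, 0.308, 1.634, -0, 1.2, -0.07], TCP at [162.338, -603.555, 231.272] pointing down, gripper open.
Joint ranges: [-3.06, 3.06], [-0.79, 1.96], [0.05, 2.63], [-1.19, 4.34], [0.05, 2.64], [-2.94, 2.94]. Speed limits (rad/s): [2.79, 2.79, 3.14, 3.14, 3.14, 3.14].

### API

Orientations are given as a 3x3 rotation matrix whose columns are the frame's x, y, z axes.
In Python, from plant import env gives the robot as it stands.
- The arm moves only by the shell command python3 -m crank 'ROWS'. ROWS is JSON, a list of rows, each a list of 5 numbers: the gripper's target within -1 to 1 (fully open at 1, half-way at 0, shut at -1), then the shift along the tool's x, y, z scaled (see below), then the turn about the tool's y scaled (see below). In form: [[hand, x, y, z, spin], ...]. A call has exactly 10 rows; each row is the pose to reach, as a shift and turn from the pose commanded when the call began, along the tool's axes at that moment, turning the shorter way round; what a row does not reach only later rows make up. The controller multiplies each number of a shift by 0.3 m and each number of a turn by pi rad. A row lasts 1/12 s, in which the tool goes at most 41.7 mm and 7.16 degrees, less where a joint would pass 70% of its speed; a pose out of reach is approached as far as the arm can. A call with a number of a shift or a turn outside -1 to 1 is refused whole. A call with a gripper value outside its range is refused whole. The fingers move at their own pace and stop on an object; the grip force is fixed at half the most. Time passes only in rows, so rows that repeat a pose let the fingers close, or fill a call up. It gives the time, the measured TCP pose, the force and the opening at its end, in the units of the state.
- env.read_state(): the state, without advancing time (a new reading comes with each control period).
- env.get_image(name): name is "scene" or "top" or "wrist"; returns a dict with "img" (384x512x3 uint8, blue, green, red), "range_z" (384x512 float32, mm along the optical axis (not along the pixel's ray), 0 where there is no reading), "fovy" (degrees; the focal length in pixels is half the picture's height over the tangent of half this angle, whatever the lens; pixels are square), "cx", "cy" (the principal point, pixels), "R" (3x3) and "t" (3): a world point X has camera coordinates R X + t; the wrist camera has in their place "mount" (4x4, takes a point from camera to tool coordinates, whose origin is the TCP and whose axes are the tool frame's). Camera axes: x right, y down, z forward; pixel columns grow to the right and rows downward; lengths in mm; the calibration is good to about 2 mm. The wrist camera is an equidistant fisheye: a pixel r from the principal point sees the ray r / f radians off the axis. A picture is of the moment at which its call begins: read the wrist's pose just before it.
- env.hand_in(): hands the job in, once; it reports no verdict.
The state is a dict: "time": time; "q": joint angles; "joint_velocities": joint speeds; "joint_efforts": joint torques, N m; "position": TCP position; "orientation": TCP orientation; "wrist_force": force on the tool from outside, world axes, zero at the start; "ft_torque": the same for the moment, N m; "grip_width": opening from 0.0 (shut) to 1.0 (fully open).
Only numpy, scipy, OpenCV 4.12 (cv2) and the standard library are available. Lean on these libraries where they do the work, as an engineer would, in place of code of your own. Each camera call takes 0.05 s, during which the arm holds its last target. There are 200 camera calls.

### The job

Get the mounted specimen ready for the microscope: push its carrier along the channel of the stage insert until it bears firmly but gently against the tip of the stop screw, and only then flip the clamp lever over with a fingertip so that it snaps shut behind the carrier and holds it against the screw. Do not ram the screw (keep the load on it below 14 N), do not shift anything else on the bench, and let go of everything at the end.

Things in the scene. Friction and masses are not known exactly. Their poses are not given: they have to be found in the camera images.
- fixture: fixed stage insert: aluminium plate 210 (x) x 200 (y) x 12 mm. Origin: centre of its underside, z up; the carrier is pushed along its +x. On its top a straight channel along x, centred at y = -30 mm, runs from x = -100 to +30 mm between two rails 6 mm wide and 6 mm high, 38 mm apart inside. The stop stands at the channel's +x end, the clamp lever on its +y side.
- carrier: loose carrier in the channel: aluminium block 50 (x, along the channel) x 36 x 20 mm with a black round specimen mount, 30 mm wide and 12 high, on top; 0.14 to 0.28 kg. Origin: centre of the block's underside. Starts 26 to 92 mm short of the screw. Push the middle of its rear (-x) face, 8 to 18 mm above the plate's top (over the rails); its faces are smooth, sliding takes under 1 N.
- stop: fixed steel bracket 16 x 36 x 30 mm. Origin: foot of its face towards the carrier, at x = 88 mm of the insert. From this face, 13 mm above the plate's top, a rigid 10 mm screw points along -x. It stands out 7 to 37 mm, set anew each time and not measured: find its tip by feel with the carrier. Firm means 6 to 10 N on the screw for half a second; over 14 N harms it.
- clamp (a joint): angle of the clamp lever, rad, about clamp_pivot, counter-clockwise from above: 0 open (start), 1.03 to 1.6 shut on a seated carrier, 1.9 shut on nothing. Over-centre spring: below 0.62 it springs back open, above it snaps shut by itself. It takes about 4 N at the knob to start, falling to nothing at 0.62. Pushing on once it is shut loads the screw with 1.4 times the push.
- clamp_pivot (a point): vertical axis of the clamp lever, at x = 10, y = 25, z = 25 mm of the insert. At angle 0 a 55 mm arm with a 12 mm rubber nose points at 195 degrees from the insert's x axis (counter-clockwise), the 75 mm handle arm at 35 degrees; both 20 to 30 mm above the bench. Shut, the nose stands across the channel and presses the carrier's rear face with 4 to 7 N.
- clamp_knob (a point): centre of the top of the lever's upright black knob, a post 16 mm in diameter and 40 mm tall (21 to 61 mm above the bench), at the end of the handle arm, 75 mm from clamp_pivot; it moves with the lever. Push it sideways, counter-clockwise about the pivot. A spring strut joins the lever to a fixed post, 46 mm above the bench, 50 mm from the pivot at 165 degrees: keep clear of it.
- spare_puck: bystander: loose black specimen mount, 30 mm in diameter, 20 mm high, on the insert's plate near its -x, +y corner; origin at the centre of its underside
- spare_carrier: bystander: empty aluminium carrier block 50 x 36 x 20 mm on the bench, on the insert's -y side; origin at the centre of its underside
- oil_bottle: bystander: small amber bottle, 34 mm in diameter, 75 mm tall, on the insert's -y side; origin at the centre of its underside
- dish: bystander: flat glass dish, 90 mm in diameter, 14 mm high, on the insert's +y side; origin at the centre of its underside
- driver: bystander: screwdriver 160 mm long lying beyond the insert; origin on its underside near the middle
- mouse: bystander: black computer mouse, 100 x 60 x 32 mm, to the robot's left; origin at the centre of its underside
- specimen_box: bystander: open wooden box with compartments, 100 x 140 x 45 mm, to the robot's right; origin at the centre of its underside
Things that resemble listed ones, but are neither listed nor needed, are in the scene too. Leave any green or turquoise look-alike of the carrier alone.

How it is judged:
By the outcome, as a careful person would: the job done as asked, in the order asked, and still so for the second after the job is handed in, with the robot touching nothing.
It also fails if it takes over 54 s, if anything falls off the work surface, if the arm or the gripper's body presses on something with over 40 N, if the wrist force passes 120 N, or if a joint passes its speed limit or range.

## Working session

There is one attempt and no reset: what is moved stays moved. The work goes in short steps, Python scripts to look and compute and a shell command to move; the robot and the scene stay as the last step left them, time stands still between calls to the robot, and variables do not carry over. Pictures are saved under pics/ and viewed, about 8 in all and at most 12, crops included, and the job is handed in when it is done.

```bash
ls; mkdir -p pics; python3 - <<'E'
from plant import env
import cv2,numpy as np
s=env.read_state(); print(s['time'],s['position'],np.round(s['orientation'],3),s['wrist_force'],s['grip_width'])
for n in ['top','scene']:
    d=env.get_image(n); cv2.imwrite(f'pics/{n}0.png',d['img']); np.savez(f'{n}0.npz',**d)
    print(n,d['fovy'],d['cx'],d['cy'],np.round(d['R'],3),d['t'])
E
```

```text
pics
0.0 [ 162.15556776 -602.73670061  230.02605125] [[-0.966 -0.     0.26 ]
 [-0.26   0.002 -0.966]
 [-0.    -1.    -0.002]] [-0.01282652  0.37160632  0.25582565] 1.0001446919950043
top 46.69425184554376 255.12957977964112 187.33612845106504 [[ 0.001 -1.    -0.002]
 [-0.997 -0.001 -0.071]
 [ 0.071  0.002 -0.997]] [  -7.47698647  552.07575677 1129.4923078 ]
scene 57.633708925077094 252.97943644499026 191.0132775584698 [[-0.808  0.59  -0.001]
 [ 0.342  0.467 -0.815]
 [-0.48  -0.659 -0.579]] [ 471.37721605 -103.73798485 1114.12884452]
```

View pics/top0.png

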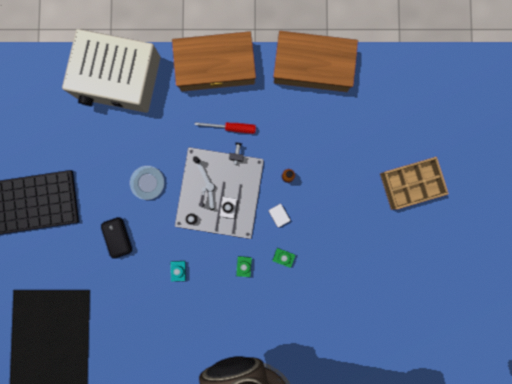

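View pics/scene0.png

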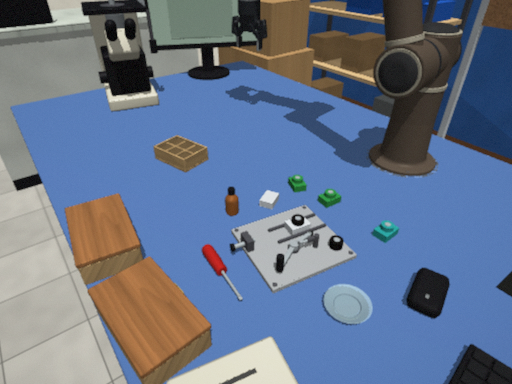

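The top view shows the insert centred near (220,193), its +x pointing up, slightly clockwise. The possible carriers are:
- (228,208): aluminium with a black mount, in the channel. This is the one I want.
- (280,215): the empty spare carrier.
- (244,266) and (285,258): green look-alikes.
- (178,271): a turquoise look-alike.

The stop is at (237,153), the knob at (197,160), the strut post near (203,200) and the puck at (191,218). Next I'll measure the plate and check this choice in a crop.

```bash
cat > h.py <<'E'
import numpy as np,cv2
def load(n): return dict(np.load(n))
def K(d):
    f=192/np.tan(np.radians(float(d['fovy'])/2)); return f,float(d['cx']),float(d['cy'])
def ray(d,uv,z):
    f,cx,cy=K(d); uv=np.atleast_2d(np.asarray(uv,float)); R,t=d['R'],d['t']
    c=-R.T@t; v=np.c_[(uv[:,0]-cx)/f,(uv[:,1]-cy)/f,np.ones(len(uv))]@R
    return c+v*((z-c[2])/v[:,2])[:,None]
def proj(d,X):
    f,cx,cy=K(d); p=np.atleast_2d(X)@d['R'].T+d['t']; return np.c_[p[:,0]/p[:,2]*f+cx,p[:,1]/p[:,2]*f+cy]
E
python3 - <<'E'
from h import *
for n in ['top','scene']:
    d=load(n+'0.npz'); im=d['img']; hsv=cv2.cvtColor(im,cv2.COLOR_BGR2HSV)
    m=((hsv[...,1]<50)&(hsv[...,2]>90)).astype(np.uint8)*255
    m=cv2.morphologyEx(m,cv2.MORPH_CLOSE,np.ones((5,5)))
    c,_=cv2.findContours(m,0,1)
    p=(220,193) if n=='top' else (290,245)
    c=[k for k in c if cv2.pointPolygonTest(cv2.convexHull(k),p,False)>0]
    c=max(c,key=cv2.contourArea) if n=='scene' else min(c,key=lambda k:abs(cv2.contourArea(k)-6500))
    h=cv2.convexHull(c)[:,0]
    W=ray(d,h,12)[:,:2].astype(np.float32)
    print(n,cv2.contourArea(h),cv2.minAreaRect(W))
    if n=='top': 
        big=cv2.resize(im[140:250,165:305],None,fx=5.5,fy=5.5,interpolation=cv2.INTER_CUBIC)
    else: big2=cv2.resize(im[195:295,220:365],None,fx=5.5,fy=5.5,interpolation=cv2.INTER_CUBIC)
cv2.imwrite('pics/ctop.png',big[:, :800]);cv2.imwrite('pics/cscene.png',big2)
E
```

```text
top 6137.5 ((539.6900634765625, 86.84076690673828), (199.99598693847656, 208.8104705810547), 80.94439697265625)
scene 6255.0 ((550.37646484375, 89.74720764160156), (204.28778076171875, 224.4034423828125), 80.95594024658203)
```

View pics/ctop.png

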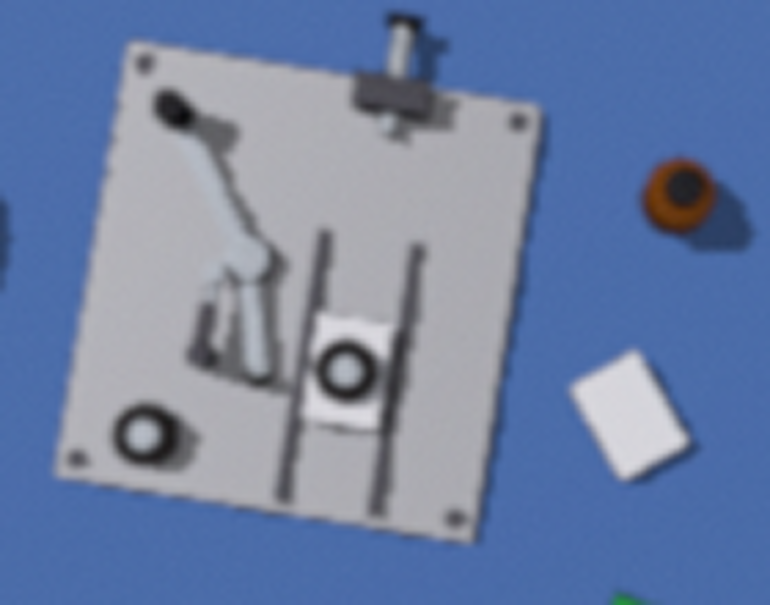

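View pics/cscene.png

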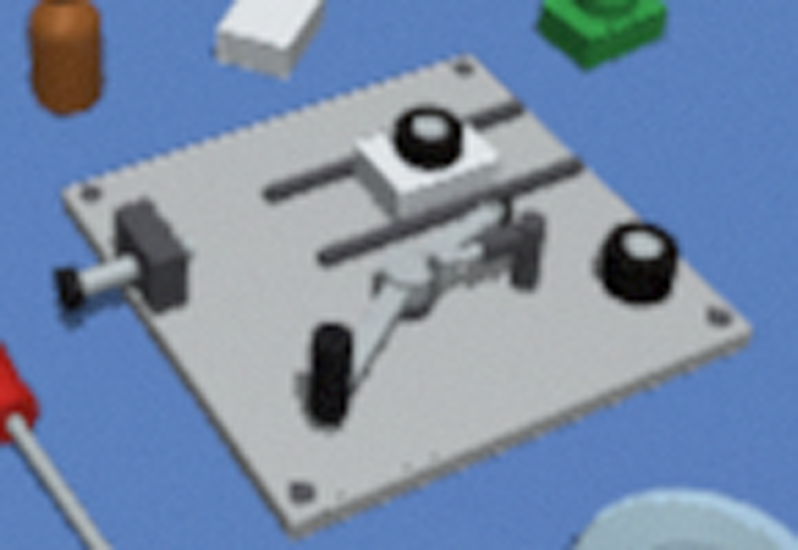

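The choice is confirmed: the carrier sits in the channel with a black mount, and the screw stands out only a little. Next I'll work out the targets in insert coordinates.

```bash
cat >> h.py <<'E'
C=np.array([539.7,86.8,0]); A=np.radians(-9.06)
RI=np.array([[np.cos(A),-np.sin(A),0],[np.sin(A),np.cos(A),0],[0,0,1]])
def ins(X): return (np.atleast_2d(X)-C)@RI
def wld(p): return np.atleast_2d(p)@RI.T+C
def togo(s,target):  # world target -> scaled tool shift
    return np.round(s['orientation'].T@(np.asarray(target)-s['position'])/300,3)
E
python3 - <<'E'
from h import *
d=load('top0.npz'); cr=lambda u,v:(165+(u+.5)/5.5-.5,140+(v+.5)/5.5-.5)
for n,u,v,z in [('mount',346,370,44),('rearL',302,421,32),('rearR',380,431,32),('frontL',315,313,32),('knob',168,103,61),('tip',386,128,25),('rail1end',325,230,18),('rail1start',283,500,18),('rail2end',419,246,18),('stopface',390,112,42),('puck',147,433,32),('pivot',248,252,31)]:
    print(n,np.round(ins(ray(d,[cr(u,v)],z))[0],1))
s=load('scene0.npz'); cs=lambda u,v:(220+(u+.5)/5.5-.5,195+(v+.5)/5.5-.5)
for n,u,v,z in [('knob',332,330,61),('mount',429,125,44),('puck',639,242,32),('rail1end',322,250,18),('rail2end',268,188,18)]:
    print('scene',n,np.round(ins(ray(s,[cs(u,v)],z))[0],1))
E
```

```text
mount [-34.4 -30.1  44. ]
rearL [-60.7 -13.   32. ]
rearR [-59.6 -49.4  32. ]
frontL [-10.4 -10.8  32. ]
knob [72.3 68.5 61. ]
tip [ 80.9 -28.9  25. ]
rail1end [29.5 -7.9 18. ]
rail1start [-98.6  -9.2  18. ]
rail2end [ 29.  -52.8  18. ]
stopface [ 86.5 -30.7  42. ]
puck [-77.5  56.9  32. ]
pivot [12.7 24.7 31. ]
scene knob [71.8 66.7 61. ]
scene mount [-34.2 -30.7  44. ]
scene puck [-77.6  57.2  32. ]
scene rail1end [29.4 -9.1 18. ]
scene rail2end [ 30.5 -52.3  18. ]
```

```bash
python3 - <<'E'
from h import *
from plant import env
s=env.read_state(); T=wld([-86,-30,110])[0]; g=togo(s,T); print(T,g)
Ro=s['orientation']; print('spin',(np.arctan2(Ro[1,0],Ro[0,0])%(2*np.pi)-(np.pi+A))/np.pi)
E
```

```text
[450.04887709  70.71658738 110.        ] [-1.51   0.405 -1.918]
spin 0.1339915342006856
```

```bash
python3 -m crank '[[-1,-0.05,0,-0.06,0],[-1,-0.13,0,-0.16,0],[-1,-0.21,0,-0.26,0],[-1,-0.29,0,-0.36,0],[-1,-0.37,0,-0.46,0],[-1,-0.45,0,-0.56,0],[-1,-0.53,0,-0.66,0],[-1,-0.61,0,-0.76,0],[-1,-0.68,0,-0.86,0],[-1,-0.75,0,-0.95,0]]'
```

```text
time: 0.93
position: [305.4, -267.5, 230.8]
orientation: [[-0.966, -0.0, 0.26], [-0.26, 0.001, -0.966], [0.0, -1.0, -0.001]]
wrist_force: [1.2, 0.4, 0.4]
grip_width: 0.001
```

```bash
python3 -m crank '[[-1,-0.08,0,-0.1,0.015],[-1,-0.16,0,-0.2,0.03],[-1,-0.24,0,-0.3,0.05],[-1,-0.32,0,-0.4,0.065],[-1,-0.4,0,-0.5,0.08],[-1,-0.48,0,-0.6,0.1],[-1,-0.56,0,-0.7,0.115],[-1,-0.63,0,-0.8,0.134],[-1,-0.68,0,-0.88,0.134],[-1,-0.72,0,-0.93,0.134]]'; python3 - <<'E'
from h import *
from plant import env
s=env.read_state(); print(ins(s['position']),s['wrist_force'],s['grip_width'])
for p in ([-86,-30,110],[-86,-30,24]): print(togo(s,wld(p)[0]))
Ro=s['orientation']; print('spin',(np.arctan2(Ro[1,0],Ro[0,0])%(2*np.pi)-(np.pi+A))/np.pi)
E
```

```text
time: 1.77
position: [441.6, 58.5, 230.9]
orientation: [[-0.988, -0.001, -0.155], [0.155, 0.001, -0.988], [0.001, -1.0, -0.001]]
wrist_force: [-0.7, -0.5, -0.6]
grip_width: -0.004
[[-92.43814568 -43.4357037  230.93646118]] [-0.65298994 -0.50010631 -0.61610323] -0.003631523264347798
[-0.022  0.403 -0.044]
[-0.022  0.69  -0.044]
spin 0.0007440059908413212
```

```bash
python3 -m crank '[[-1,-0.01,0.08,-0.02,0],[-1,-0.022,0.18,-0.044,0],[-1,-0.022,0.28,-0.044,0],[-1,-0.022,0.38,-0.044,0],[-1,-0.022,0.46,-0.044,0],[-1,-0.022,0.54,-0.044,0],[-1,-0.022,0.61,-0.044,0],[-1,-0.022,0.66,-0.044,0],[-1,-0.022,0.685,-0.044,0],[-1,-0.022,0.69,-0.044,0]]'; python3 - <<'E'
from h import *
from plant import env
s=env.read_state(); print(ins(s['position']),s['wrist_force'])
for n in ('scene','wrist'):
    d=env.get_image(n); cv2.imwrite(f'pics/{n}1.png',d['img']) if n=='wrist' else cv2.imwrite(f'pics/{n}1.png',cv2.resize(d['img'][170:295,220:380],None,fx=4.8,fy=4.8,interpolation=cv2.INTER_CUBIC))
E
```

```text
time: 2.6
position: [448.5, 67.5, 22.6]
orientation: [[-0.987, -0.004, -0.158], [0.158, -0.0, -0.988], [0.004, -1.0, 0.001]]
wrist_force: [-0.6, -0.3, 0.6]
grip_width: -0.002
[[-87.03247554 -33.40916885  22.59425049]] [-0.56778181 -0.28313677  0.63826706]
```

View pics/scene1.png

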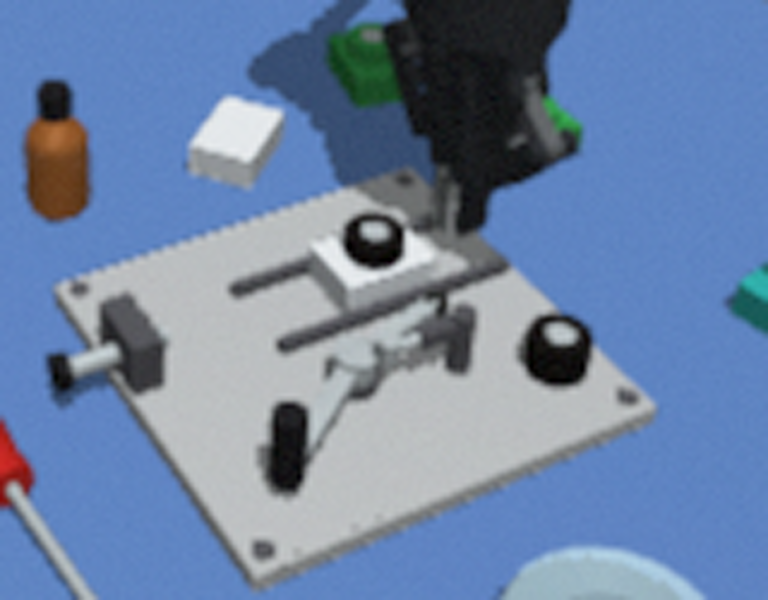

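```bash
python3 -m crank '[[-1,-0.02,0,-0.01,0],[-1,-0.04,0,-0.01,0],[-1,-0.06,0,-0.01,0],[-1,-0.085,0,-0.01,0],[-1,-0.11,0,-0.01,0],[-1,-0.135,0,-0.01,0],[-1,-0.16,0,-0.01,0],[-1,-0.18,0,-0.01,0],[-1,-0.2,0,-0.01,0],[-1,-0.217,0,-0.01,0]]'; python3 - <<'E'
from h import *
from plant import env
s=env.read_state(); print(ins(s['position']),s['wrist_force']@RI)
E
```

```text
time: 3.53
position: [515.7, 60.2, 24.2]
orientation: [[-0.987, -0.0, -0.158], [0.158, 0.0, -0.987], [0.0, -1.0, -0.0]]
wrist_force: [-0.1, 1.1, 0.3]
grip_width: -0.002
[[-19.50359819 -30.04546074  24.19455207]] [-0.2624367   1.07196193  0.31162724]
```

```bash
python3 -m crank '[[-1,-0.008,0,0,0],[-1,-0.016,0,0,0],[-1,-0.024,0,0,0],[-1,-0.032,0,0,0],[-1,-0.04,0,0,0],[-1,-0.048,0,0,0],[-1,-0.056,0,0,0],[-1,-0.064,0,0,0],[-1,-0.07,0,0,0],[-1,-0.074,0,0,0]]'; python3 - <<'E'
from h import *
from plant import env
s=env.read_state(); print(ins(s['position']),s['wrist_force']@RI)
d=env.get_image('top'); cv2.imwrite('pics/top2.png',cv2.resize(d['img'][140:250,180:290],None,fx=5.5,fy=5.5,interpolation=cv2.INTER_CUBIC))
E
```

```text
time: 4.37
position: [537.3, 56.8, 24.3]
orientation: [[-0.988, 0.0, -0.158], [0.158, -0.0, -0.988], [-0.0, -1.0, -0.0]]
wrist_force: [-0.5, -0.6, 0.2]
grip_width: 0.001
[[  2.34638812 -30.00466509  24.31680661]] [-0.4321275  -0.66612198  0.22221656]
```

View pics/top2.png

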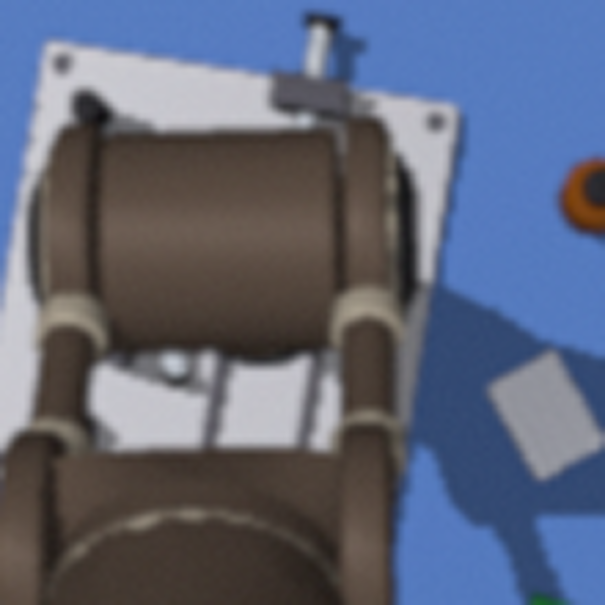

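```bash
python3 - <<'E'
from h import *
from plant import env
d=env.get_image('scene'); np.savez('scene3.npz',**d); cv2.imwrite('pics/scene3.png',cv2.resize(d['img'][205:275,225:325],None,fx=8,fy=8,interpolation=cv2.INTER_CUBIC))
E
```

```text
(no output)
```

View pics/scene3.png

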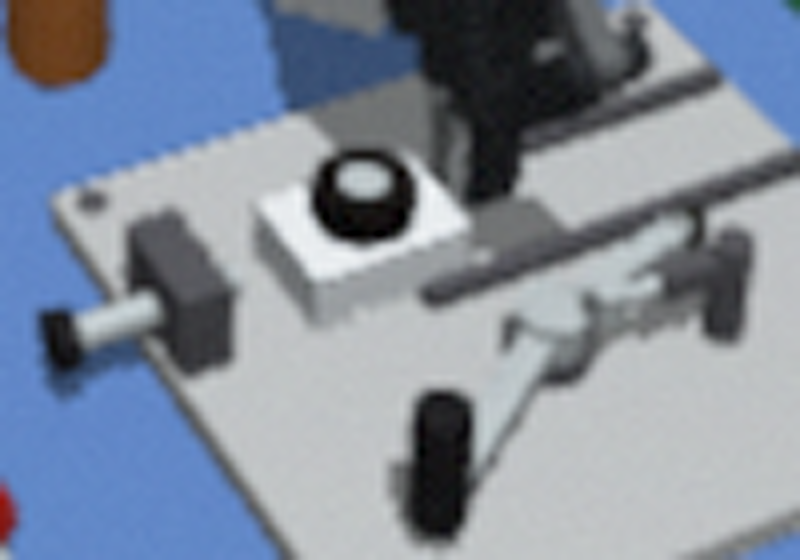

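```bash
python3 - <<'E'
from h import *
s=load('scene3.npz'); cs=lambda u,v:(225+(u+.5)/8-.5,205+(v+.5)/8-.5)
for n,u,v,z in [('mount',364,181,44),('frontL',316,283,32),('frontR',258,208,32),('stoptop',235,287,42)]:
    print('scene',n,np.round(ins(ray(s,[cs(u,v)],z))[0],1))
E
```

```text
scene mount [ 39.3 -29.8  44. ]
scene frontL [ 64.6 -10.9  32. ]
scene frontR [ 64.6 -45.2  32. ]
scene stoptop [ 89.8 -10.2  42. ]
```

```bash
cat > st.py <<'E'
from h import *
from plant import env
s=env.read_state(); print(round(s['time'],2),np.round(ins(s['position'])[0],2),'F ins',np.round(s['wrist_force']@RI,2))
E
python3 -m crank '[[-1,-0.002,0,0,0],[-1,-0.004,0,0,0],[-1,-0.006,0,0,0],[-1,-0.008,0,0,0],[-1,-0.01,0,0,0],[-1,-0.012,0,0,0],[-1,-0.014,0,0,0],[-1,-0.016,0,0,0],[-1,-0.017,0,0,0],[-1,-0.017,0,0,0]]'>/dev/null; python3 st.py
```

```text
5.3 [  7.3  -30.01  24.28] F ins [-0.25  0.14  0.15]
```

```bash
python3 -m crank '[[-1,-0.001,0,0,0],[-1,-0.002,0,0,0],[-1,-0.003,0,0,0],[-1,-0.004,0,0,0],[-1,-0.005,0,0,0],[-1,-0.006,0,0,0],[-1,-0.006,0,0,0],[-1,-0.006,0,0,0],[-1,-0.006,0,0,0],[-1,-0.006,0,0,0]]'>/dev/null; python3 st.py
```

```text
6.13 [  8.99 -30.    24.29] F ins [-0.27  0.16  0.01]
```

```bash
python3 -m crank '[[-1,-0.001,0,0,0],[-1,-0.002,0,0,0],[-1,-0.003,0,0,0],[-1,-0.004,0,0,0],[-1,-0.005,0,0,0],[-1,-0.005,0,0,0],[-1,-0.005,0,0,0],[-1,-0.005,0,0,0],[-1,-0.005,0,0,0],[-1,-0.005,0,0,0]]'>/dev/null; python3 st.py
```

```text
6.97 [ 10.54 -29.99  24.29] F ins [ 0.22  0.07 -0.41]
```

```bash
python3 -m crank '[[-1,-0.001,0,0,0],[-1,-0.002,0,0,0],[-1,-0.003,0,0,0],[-1,-0.004,0,0,0],[-1,-0.004,0,0,0],[-1,-0.004,0,0,0],[-1,-0.004,0,0,0],[-1,-0.004,0,0,0],[-1,-0.004,0,0,0],[-1,-0.004,0,0,0]]'>/dev/null; python3 st.py
```

```text
7.8 [ 11.66 -30.    24.26] F ins [-0.15 -0.45 -0.64]
```

```bash
python3 -m crank '[[-1,-0.001,0,0,0],[-1,-0.002,0,0,0],[-1,-0.003,0,0,0],[-1,-0.004,0,0,0],[-1,-0.004,0,0,0],[-1,-0.004,0,0,0],[-1,-0.004,0,0,0],[-1,-0.004,0,0,0],[-1,-0.004,0,0,0],[-1,-0.004,0,0,0]]'>/dev/null; python3 st.py
```

```text
8.63 [ 12.91 -30.    24.29] F ins [0.79 0.4  0.59]
```

```bash
python3 -m crank '[[-1,-0.001,0,0,0],[-1,-0.002,0,0,0],[-1,-0.003,0,0,0],[-1,-0.004,0,0,0],[-1,-0.004,0,0,0],[-1,-0.004,0,0,0],[-1,-0.004,0,0,0],[-1,-0.004,0,0,0],[-1,-0.004,0,0,0],[-1,-0.004,0,0,0]]'>/dev/null; python3 st.py
```

```text
9.47 [ 14.08 -30.01  24.28] F ins [-0.5  -1.33 -0.62]
```

```bash
python3 -m crank '[[-1,-0.001,0,0,0],[-1,-0.002,0,0,0],[-1,-0.003,0,0,0],[-1,-0.004,0,0,0],[-1,-0.004,0,0,0],[-1,-0.004,0,0,0],[-1,-0.004,0,0,0],[-1,-0.004,0,0,0],[-1,-0.004,0,0,0],[-1,-0.004,0,0,0]]'>/dev/null; python3 st.py
```

```text
10.3 [ 15.27 -30.    24.28] F ins [-1.03 -0.47  0.  ]
```

```bash
python3 -m crank '[[-1,-0.001,0,0,0],[-1,-0.002,0,0,0],[-1,-0.003,0,0,0],[-1,-0.003,0,0,0],[-1,-0.003,0,0,0],[-1,-0.003,0,0,0],[-1,-0.003,0,0,0],[-1,-0.003,0,0,0],[-1,-0.003,0,0,0],[-1,-0.003,0,0,0]]'>/dev/null; python3 st.py
```

```text
11.13 [ 16.17 -30.02  24.28] F ins [-0.62 -0.2  -0.11]
```

```bash
python3 -m crank '[[-1,-0.001,0,0,0],[-1,-0.002,0,0,0],[-1,-0.003,0,0,0],[-1,-0.003,0,0,0],[-1,-0.003,0,0,0],[-1,-0.003,0,0,0],[-1,-0.003,0,0,0],[-1,-0.003,0,0,0],[-1,-0.003,0,0,0],[-1,-0.003,0,0,0]]'>/dev/null; python3 st.py
```

```text
11.97 [ 17.08 -30.03  24.28] F ins [ 0.54 -0.07 -0.31]
```

```bash
python3 -m crank '[[-1,-0.001,0,0,0],[-1,-0.002,0,0,0],[-1,-0.003,0,0,0],[-1,-0.003,0,0,0],[-1,-0.003,0,0,0],[-1,-0.003,0,0,0],[-1,-0.003,0,0,0],[-1,-0.003,0,0,0],[-1,-0.003,0,0,0],[-1,-0.003,0,0,0]]'>/dev/null; python3 st.py
```

```text
12.8 [ 17.94 -30.01  24.27] F ins [-0.44 -0.01 -0.66]
```

```bash
python3 -m crank '[[-1,-0.001,0,0,0],[-1,-0.002,0,0,0],[-1,-0.003,0,0,0],[-1,-0.003,0,0,0],[-1,-0.003,0,0,0],[-1,-0.003,0,0,0],[-1,-0.003,0,0,0],[-1,-0.003,0,0,0],[-1,-0.003,0,0,0],[-1,-0.003,0,0,0]]'>/dev/null; python3 st.py
```

```text
13.63 [ 18.36 -30.03  24.15] F ins [-2.91  0.03  0.34]
```

```bash
python3 -m crank '[[-1,-0.0005,0,0,0],[-1,-0.001,0,0,0],[-1,-0.0015,0,0,0],[-1,-0.002,0,0,0],[-1,-0.002,0,0,0],[-1,-0.002,0,0,0],[-1,-0.002,0,0,0],[-1,-0.002,0,0,0],[-1,-0.002,0,0,0],[-1,-0.002,0,0,0]]'>/dev/null; python3 st.py
```

```text
14.47 [ 18.39 -30.06  24.  ] F ins [-6.11  0.61  2.68]
```

```bash
python3 -m crank '[[-1,-0.0006,0,0,0],[-1,-0.0012,0,0,0],[-1,-0.0012,0,0,0],[-1,-0.0012,0,0,0],[-1,-0.0012,0,0,0],[-1,-0.0012,0,0,0],[-1,-0.0012,0,0,0],[-1,-0.0012,0,0,0],[-1,-0.0012,0,0,0],[-1,-0.0012,0,0,0]]'>/dev/null; python3 st.py
```

```text
15.3 [ 18.43 -30.09  23.9 ] F ins [-4.93  0.93  2.58]
```

```bash
python3 -m crank '[[-1,0,0,0,0],[-1,0,0,0,0],[-1,0,0,0,0],[-1,0,0,0,0],[-1,0,0,0,0],[-1,0,0,0,0],[-1,0,0,0,0],[-1,0,0,0,0],[-1,0,0,0,0],[-1,0,0,0,0]]'>/dev/null; python3 st.py
```

```text
16.13 [ 18.41 -30.1   23.9 ] F ins [-5.59  1.16  2.5 ]
```

```bash
python3 -m crank '[[-1,-0.0005,0,0,0],[-1,-0.001,0,0,0],[-1,-0.0015,0,0,0],[-1,-0.0015,0,0,0],[-1,-0.0015,0,0,0],[-1,-0.0015,0,0,0],[-1,-0.0015,0,0,0],[-1,-0.0015,0,0,0],[-1,-0.0015,0,0,0],[-1,-0.0015,0,0,0]]'>/dev/null; python3 st.py
```

```text
16.97 [ 18.45 -30.12  23.81] F ins [-6.37 -0.23  3.03]
```

```bash
python3 -m crank '[[-1,-0.0005,0,0,0],[-1,-0.001,0,0,0],[-1,-0.0015,0,0,0],[-1,-0.0015,0,0,0],[-1,-0.0015,0,0,0],[-1,-0.0015,0,0,0],[-1,-0.0015,0,0,0],[-1,-0.0015,0,0,0],[-1,-0.0015,0,0,0],[-1,-0.0015,0,0,0]]'>/dev/null; python3 st.py; python3 -m crank '[[-1,0,0,0,0],[-1,0,0,0,0],[-1,0,0,0,0],[-1,0,0,0,0],[-1,0,0,0,0],[-1,0,0,0,0],[-1,0,0,0,0],[-1,0,0,0,0],[-1,0,0,0,0],[-1,0,0,0,0]]'>/dev/null; python3 st.py
```

```text
17.8 [ 18.43 -30.15  23.65] F ins [-7.81  0.49  2.64]
18.63 [ 18.44 -30.13  23.67] F ins [-7.01  1.22  2.56]
```

```bash
python3 -m crank '[[-1,-0.0005,0,0,0],[-1,-0.001,0,0,0],[-1,-0.001,0,0,0],[-1,-0.001,0,0,0],[-1,-0.001,0,0,0],[-1,-0.001,0,0,0],[-1,-0.001,0,0,0],[-1,-0.001,0,0,0],[-1,-0.001,0,0,0],[-1,-0.001,0,0,0]]'>/dev/null; python3 st.py; python3 -m crank '[[-1,0,0,0,0],[-1,0,0,0,0],[-1,0,0,0,0],[-1,0,0,0,0],[-1,0,0,0,0],[-1,0,0,0,0],[-1,0,0,0,0],[-1,0,0,0,0],[-1,0,0,0,0],[-1,0,0,0,0]]'>/dev/null; python3 st.py
```

```text
19.47 [ 18.42 -30.17  23.59] F ins [-7.89  0.34  3.92]
20.3 [ 18.45 -30.16  23.61] F ins [-7.18  0.54  2.74]
```

```bash
python3 -m crank '[[-1,0.004,0,0,0],[-1,0.01,0,0,0],[-1,0.02,0,0,0],[-1,0.04,0,0,0],[-1,0.07,0,0,0],[-1,0.11,0,0,0],[-1,0.15,0,0,0],[-1,0.18,0,0,0],[-1,0.19,0,0,0],[-1,0.19,0,0,0]]'>/dev/null; python3 st.py; python3 -m crank '[[-1,0,-0.03,0,0],[-1,0,-0.09,0,0],[-1,0,-0.18,0,0],[-1,0,-0.28,0,0],[-1,0,-0.38,0,0],[-1,0,-0.42,0,0.03],[-1,0,-0.42,0,0.06],[-1,0,-0.42,0,0.09],[-1,0,-0.42,0,0.12],[-1,0,-0.42,0,0.15]]'>/dev/null; python3 st.py
python3 - <<'E'
from h import *
from plant import env
s=env.read_state(); print(s['q'])
for p in ([100,46,150],[100,46,40]): print(togo(s,wld(p)[0]))
Ro=s['orientation']; print('spin',(np.arctan2(Ro[1,0],Ro[0,0])%(2*np.pi)-(np.radians(143)+A))/np.pi)
E
```

```text
21.13 [-36.89 -30.    24.32] F ins [ 0.85 -0.44 -0.41]
21.97 [-34.63 -29.9  151.76] F ins [-0.1  -0.24 -0.27]
[ 3.83702028e-02  1.71703962e-01  1.98150113e+00 -1.00655476e-04
  9.85421719e-01  2.24349219e+00]
[-0.283  0.007 -0.431]
[-0.282  0.374 -0.43 ]
spin 0.05399374972445801
```

```bash
python3 -m crank '[[-1,-0.05,0,-0.08,0.01],[-1,-0.11,0,-0.17,0.02],[-1,-0.17,0,-0.26,0.03],[-1,-0.23,0,-0.35,0.04],[-1,-0.27,0,-0.41,0.05],[-1,-0.282,0,-0.43,0.054],[-1,-0.282,0.1,-0.43,0.054],[-1,-0.282,0.17,-0.43,0.054],[-1,-0.282,0.2,-0.43,0.054],[-1,-0.282,0.2,-0.43,0.054]]'>/dev/null; python3 st.py
python3 - <<'E'
from h import *
from plant import env
s=env.read_state(); print(s['q'])
for p in ([100,46,40],[87.4,56,40],[69,74.4,40],[50.4,83.9,40],[43,86,40]): print(togo(s,wld(p)[0]))
Ro=s['orientation']; print('spin',(np.arctan2(Ro[1,0],Ro[0,0])%(2*np.pi)-(np.radians(143)+A))/np.pi)
d=env.get_image('scene'); np.savez('scene4.npz',**d); cv2.imwrite('pics/scene4.png',cv2.resize(d['img'][180:290,215:365],None,fx=5.3,fy=5.3,interpolation=cv2.INTER_CUBIC))
E
```

```text
22.8 [95.08 45.47 87.3 ] F ins [-0.22 -1.03 -0.53]
[ 1.13409299e-01  5.18554870e-01  1.65436334e+00 -1.31442500e-04
  9.75362066e-01  2.48339351e+00]
[-0.013  0.158 -0.012]
[ 0.041  0.158 -0.014]
[ 0.127  0.158 -0.026]
[ 0.195  0.158 -0.014]
[ 0.219  0.159 -0.005]
spin 0.001519653379185549
```

View pics/scene4.png

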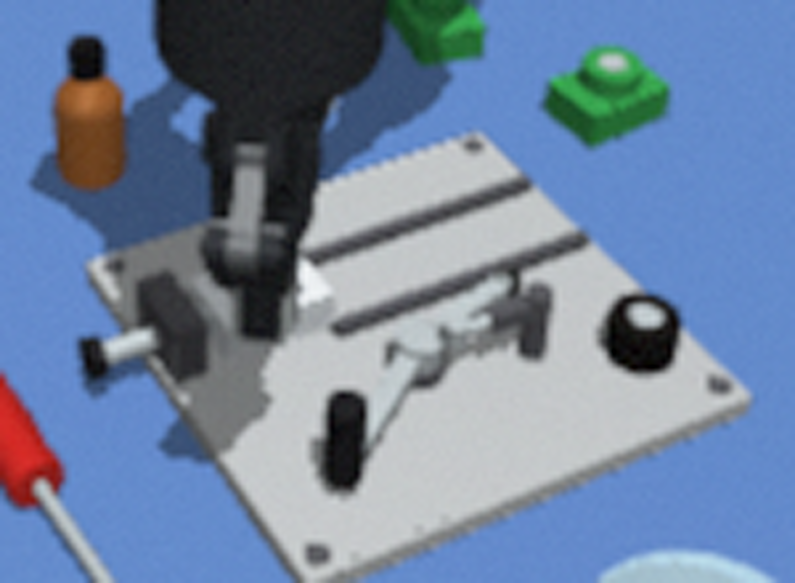

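```bash
python3 -m crank '[[-1,-0.003,0.04,-0.003,0],[-1,-0.003,0.08,-0.003,0],[-1,-0.003,0.12,-0.003,0],[-1,-0.003,0.15,-0.003,0],[-1,-0.003,0.16,-0.003,0],[-1,-0.003,0.16,-0.003,0],[-1,-0.003,0.16,-0.003,0],[-1,-0.003,0.16,-0.003,0],[-1,-0.003,0.16,-0.003,0],[-1,-0.003,0.16,-0.003,0]]'>/dev/null; python3 st.py
python3 - <<'E'
from h import *
from plant import env
s=env.read_state()
for p in ([87.4,56,40],[79,66,40],[69,74.4,40],[50.4,83.9,40],[43,86,40]): print(togo(s,wld(p)[0]))
E
```

```text
23.68 [99.75 46.93 43.01] F ins [ 0.29 -0.72  0.42]
[0.051 0.01  0.   ]
[ 0.093  0.01  -0.01 ]
[ 0.137  0.01  -0.012]
[ 0.206  0.01  -0.   ]
[0.23  0.01  0.009]
```

```bash
python3 -m crank '[[-1,0.015,0.008,0,0],[-1,0.03,0.008,0,0],[-1,0.04,0.008,0,0],[-1,0.051,0.008,0,0],[-1,0.065,0.008,-0.003,0],[-1,0.08,0.008,-0.007,0],[-1,0.095,0.008,-0.01,0],[-1,0.11,0.008,-0.011,0],[-1,0.125,0.008,-0.012,0],[-1,0.137,0.008,-0.012,0]]'>/dev/null; python3 st.py
python3 - <<'E'
from h import *
from plant import env
s=env.read_state()
for p in ([60,79.5,40],[50.4,83.9,40],[43,86,40]): print(togo(s,wld(p)[0]))
E
```

```text
24.52 [70.15 74.91 40.56] F ins [ 4.71 -0.65 -0.97]
[0.036 0.002 0.008]
[0.071 0.002 0.015]
[0.095 0.002 0.025]
```

```bash
python3 -m crank '[[-1,0.009,0,0.002,0],[-1,0.018,0,0.004,0],[-1,0.027,0,0.006,0],[-1,0.036,0,0.008,0],[-1,0.045,0,0.01,0],[-1,0.053,0,0.012,0],[-1,0.06,0,0.014,0],[-1,0.065,0,0.015,0],[-1,0.068,0,0.015,0],[-1,0.068,0,0.015,0]]'>/dev/null; python3 st.py
python3 - <<'E'
from h import *
from plant import env
d=env.get_image('scene'); np.savez('scene5.npz',**d); cv2.imwrite('pics/scene5.png',cv2.resize(d['img'][180:290,215:365],None,fx=5.3,fy=5.3,interpolation=cv2.INTER_CUBIC))
E
```

```text
25.35 [48.18 82.67 39.34] F ins [-0.25 -0.69  0.18]
```

View pics/scene5.png

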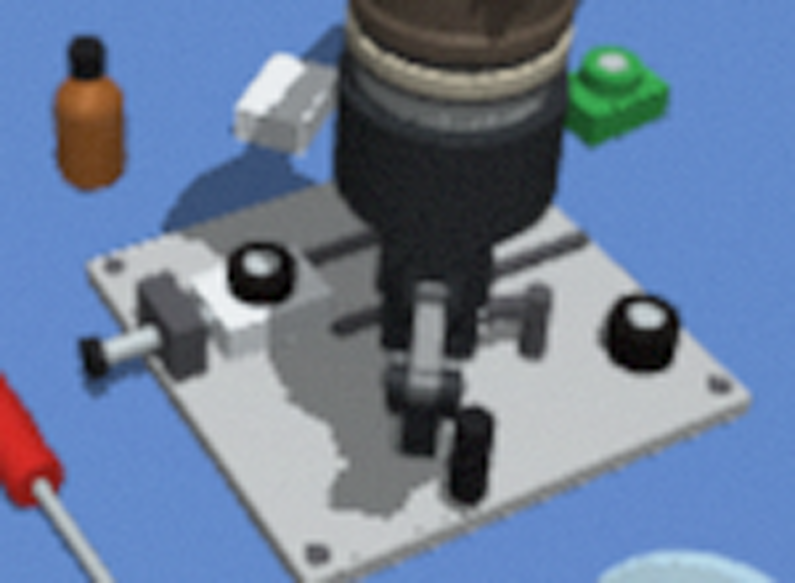

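```bash
python3 - <<'E'
from h import *
from plant import env
s=load('scene5.npz'); cs=lambda u,v:(215+(u+.5)/5.3-.5,180+(v+.5)/5.3-.5)
k=ins(ray(s,[cs(473,418)],61))[0]; print(k,np.hypot(k[0]-10,k[1]-25),np.degrees(np.arctan2(k[1]-25,k[0]-10))-35)
print(ins(ray(s,[cs(261,262)],44))[0])
d=env.get_image('scene'); print(np.abs(d['img'].astype(int)-s['img']).mean(2)[240:285,290:320].max())
for p in ([42,85.8,40],[37,87,40],[95,55,40]): print(togo(env.read_state(),wld(p)[0]))
E
```

```text
[35.7300707  96.79505771 61.        ] 76.26642020147547 35.283224289016346
[ 54.6033727  -30.71742187  44.        ]
27.666666666666668
[ 0.024 -0.002  0.005]
[ 0.04  -0.002  0.012]
[-0.179 -0.002 -0.018]
```

```bash
python3 -m crank '[[-1,0.004,0,0.001,0],[-1,0.008,0,0.002,0],[-1,0.012,0,0.003,0],[-1,0.016,0,0.004,0],[-1,0.02,0,0.005,0],[-1,0.024,0,0.006,0],[-1,0.024,0,0.006,0],[-1,0.024,0,0.006,0],[-1,0.024,0,0.006,0],[-1,0.024,0,0.006,0]]'>/dev/null; python3 st.py
python3 -m crank '[[-1,-0.02,0,0,0],[-1,-0.05,0,0,0],[-1,-0.08,0,0,0],[-1,-0.1,0,0,0],[-1,-0.1,-0.06,0,0],[-1,-0.1,-0.16,0,0],[-1,-0.1,-0.27,0,0],[-1,-0.1,-0.38,0,0],[-1,-0.1,-0.45,0,0],[-1,-0.1,-0.45,0,0]]'>/dev/null; python3 st.py
python3 -m crank '[[-1,0.05,0,0.1,0],[-1,0.1,-0.02,0.2,0],[-1,0.15,-0.04,0.3,0],[-1,0.2,-0.06,0.4,0],[-1,0.25,-0.08,0.5,0],[-1,0.3,-0.1,0.6,0],[-1,0.35,-0.1,0.7,0],[-1,0.4,-0.1,0.8,0],[-1,0.4,-0.1,0.8,0],[-1,0.4,-0.1,0.8,0]]'>/dev/null; python3 st.py
python3 - <<'E'
from h import *
from plant import env
d=env.get_image('top'); np.savez('top6.npz',**d); a=cv2.resize(d['img'][140:250,165:305],None,fx=5.5,fy=5.5,interpolation=cv2.INTER_CUBIC); cv2.imwrite('pics/top6.png',a)
d=env.get_image('scene'); np.savez('scene6.npz',**d);cv2.imwrite('pics/scene6.png',cv2.resize(d['img'][180:290,215:365],None,fx=5.3,fy=5.3,interpolation=cv2.INTER_CUBIC))
E
```

```text
26.28 [42.58 85.62 39.92] F ins [ 0.38 -1.17 -0.4 ]
27.12 [ 71.53  68.51 181.98] F ins [0.53 0.75 1.02]
27.95 [-174.56  -53.77  204.22] F ins [ 0.37 -0.46  0.03]
```

View pics/top6.png

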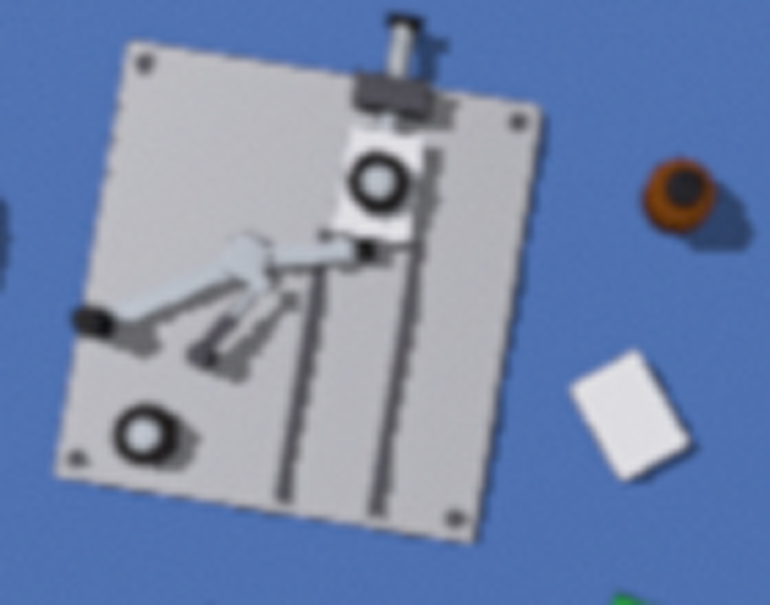

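View pics/scene6.png

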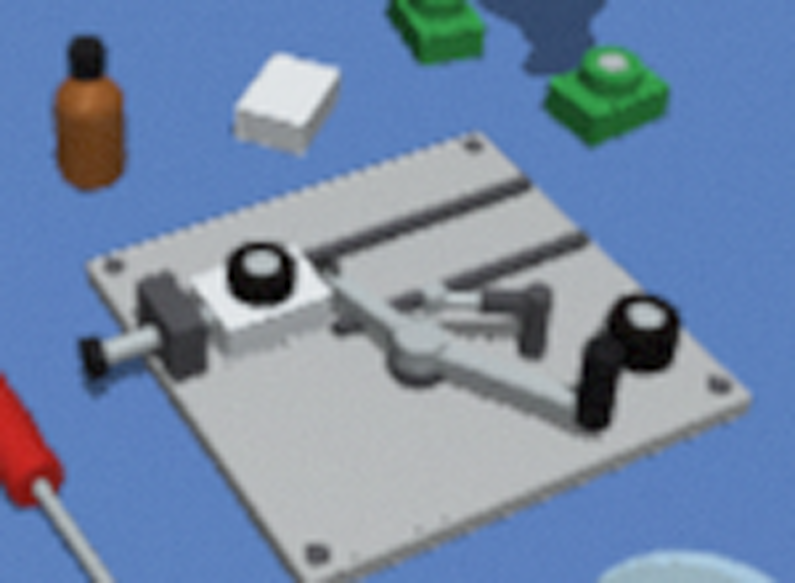

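```bash
python3 - <<'E'
from h import *
from plant import env
d=load('top6.npz'); d0=load('top0.npz'); cr=lambda u,v:(165+(u+.5)/5.5-.5,140+(v+.5)/5.5-.5)
k=ins(ray(d,[cr(88,319)],61))[0]; print('lever rad',np.arctan2(k[1]-25,k[0]-10)-np.radians(35))
print('mount',ins(ray(d,[cr(379,182)],44))[0])
df=np.abs(d['img'].astype(int)-d0['img']).max(2); 
for n,(u,v,r) in dict(puck=(191,218,8),spare=(280,215,10),bottle=(288,175,8),dish=(147,183,18),driver=(226,127,20),mouse=(117,238,18),box=(415,184,30)).items():
    print(n,np.percentile(df[v-r:v+r,u-r:u+r],99))
print(env.hand_in())
E
```

```text
lever rad 1.5328872495157821
mount [ 53.41447458 -31.06296203  44.        ]
puck 10.449999999999989
spare 11.0
bottle 9.0
dish 10.0
driver 10.0
mouse 9.0
box 10.0
the job is handed in; nothing more can be done
None
```

The carrier is seated against the stop screw, the clamp is shut behind it, and the job is handed in. The clock read about 28 s of the allowed 54 s, and the robot is touching nothing.

**Seating:** I pushed the carrier along the channel with the shut fingertips and crept forward until the wrist force showed the screw tip. I then held it for about 2.5 s at 7.0–7.9 N and backed the fingers straight off.

**Clamping:** I pushed the knob just past the snap point, and the lever snapped shut by itself. I retreated without following the knob.

**Last checks:**
- **Lever:** it measures about 1.53 rad, inside the 1.03–1.6 range for a seated carrier. In both final views the nose bears on the carrier's rear face.
- **Carrier:** the two views put its mount at x = 53.4 mm (top, after the snap) and 54.6 mm (scene, before it). That is within the calibration error.
- **Bystanders:** all seven are unchanged from the first top view to within image noise.

**Limits of the checks:**
- **Force noise:** the reading is noisy by about 0.7 N. At first it stayed at 5–6 N although I was commanding more push, so I stepped further until it averaged about 7.5 N.
- **Load while clamping:** I could not measure the load on the screw as the lever snapped shut.

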